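# Set a comb in the wedge press

### The arm

A 6-joint arm with a two-finger parallel gripper is mounted at the origin on a cart in front of the work surface, level with it; the furniture and walls round the work are solid. World frame = base frame: x ahead of the robot, y to its left, z up, the work surface at z = 0. Lengths are in mm, angles in rad, forces in N, time in s.
With the tool pointing down it reaches from about 275 to 1000 mm from the base axis. Payload 8.4 kg.
Tool frame: the origin (TCP) lies at the very end of the fingers, on their centre line; the grasp point (between the pads) lies 19 mm behind it (r.tcp_to_grasp is the distance from the TCP to the grasp point, in mm); z points along the fingers, y is the line along which they close (so a half turn about z gives the same grasp; the last joint's range is limited). The gripper opens to 85 mm and grips with 20 to 120 N. Pads are 22 mm wide; open, the fingers measure 114 mm over their backs; the gripper's body (76 mm by 85 mm) begins 54 mm behind the grasp point. The pads swing forward as they close: fully open they stand 13 mm farther back than shut.
Start: joints at [-1.136, 0.353, 1.633, -0, 1.155, -0.002], TCP at [264.4, -566.322, 231.281] pointing down, gripper open.
Joint ranges: [-2.63, 2.63], [-0.92, 2.1], [0.06, 2.66], [-1.3, 4.44], [0, 2.69], [-3.02, 3.02]. Speed limits (rad/s): [2.22, 2.22, 2.79, 3.14, 3.14, 3.14].

### API

Orientations are given as [roll, pitch, yaw] about the fixed x, y, z axes, in that order (R = Rz(yaw) Ry(pitch) Rx(roll)).
In Python, from rig import r gives the robot as it stands. The module is installed in compiled form; this text tells all that it offers.
- The arm moves only by the tool play_rows, never from a script. Its argument "rows" is a list of rows, each an object with "dp": the shift along the tool's x, y, z in units of 40 mm (1.0 is 40 mm), a list of three; "turn": the turn, a rotation vector about the tool's x, y, z in units of 6 degrees (1.0 is 6 degrees), a list of three; "fingers": the closure, from 0 (fully open) to 1 (shut). In form: [{"dp": [tx, ty, tz], "turn": [wx, wy, wz], "fingers": fingers}, ...]. A call has 1 to 5 rows; each row shifts and turns the commanded pose from where the row before left it, along the tool's axes as they then stand; what a row does not reach is not made up. A row lasts 1/12 s, in which the tool goes at most 41.7 mm and 7.16 degrees, less where a joint would pass 70% of its speed; a pose out of reach is approached as far as the arm can. A call is refused whole if a number of a shift passes 1 or a number of a turn 1, either way. A call with a gripper value outside its range is refused whole. The fingers move at their own pace and stop on an object; "force" is the grip in N (left out, the last holds). Time passes only in rows, so rows that do not move let the fingers close. It gives the time, the measured TCP pose, the force, the opening and the grip force at its end, in the units of the state.
- r.sense(): the state, without advancing time (a new reading comes with each control period).
- r.grab_frame(name): name is "scene" or "side" or "wrist"; returns a dict with "pixels" (400x640x3 uint8, red, green, blue), "fx", "fy", "cx", "cy" (pixels), "pose" (4x4, takes a point from camera to world coordinates). Camera axes: x right, y down, z forward; pixel columns grow to the right and rows downward; lengths in mm; the calibration is good to about 2 mm. A picture is of the moment at which its call begins. There is no depth.
- r.sign_off(): hands the job in; it is judged then, once.
The state is a dict: "clock": time; "qpos": joint angles; "qvel": joint speeds; "joint_efforts": joint torques, N m; "eef_pos": TCP position; "tcp_rot": TCP orientation; "contact_force": force on the tool from outside, world axes, zero at the start; "wrist_torque": the same for the moment, N m; "opening": opening from 0.0 (shut) to 1.0 (fully open); "grasp_force": force on a finger pad.
Only numpy, scipy, OpenCV 4.12 (cv2) and the standard library are available. Lean on these libraries where they do the work, as an engineer would, in place of code of your own. Each camera call takes 0.05 s, during which the arm holds its last target. There are 200 camera calls.

### The job

Set the half-finished horn comb in the small wedge press: slide the comb that lies on the press's board lengthwise under the bar until it is fully home against the two stop pins. Then take the wooden wedge from the bench, enter its thin end under the bar on top of the comb and push it in until it jams tight, feeling your way to a firm push of about 15 N and never more than 20 N, for horn cracks; leave it holding the comb, and leave the other things on the bench alone.

Things in the scene. Friction and masses are not known exactly. Their poses are not given: they have to be found in the camera images.
- press: Wedge press, screwed down on the bench: a wooden board 235 x 124 x 22 mm with a round steel bar across it. Origin: underside, midway across. x axis: the way comb and wedge are pushed in, roughly away from the robot; z up. The board reaches from x = -125 to +110 mm. It does not move.
- under_bar (a point): Point on the board's top (22 mm above the bench) below the middle of the bar, at x = +37.5 mm of the press, axes as the press. The bar (14 mm diameter, along y) is held by nuts on two studs at y = +-51.5 mm, 66 mm high. Its underside is 8 to 13 mm above a comb that lies there: set anew for each job, not reported and fixed during it, so how far the wedge goes in must be felt.
- stop (a point): Point on the board's top midway between the two steel stop pins, on the line of their faces, at x = +85 mm of the press, axes as the press. Pins 7 mm thick, 16 mm high, at y = +-23 mm; the wedge can pass between them. Two pale wooden cleats 7 mm high and 56 mm apart run from x = +32 to +85 mm and guide the comb's sides; their mouths flare out from x = +19 mm.
- comb: Horn comb to press, a flat plate 95 x 53 x 4.2 mm, teeth along one long side, 14 to 28 g. It starts flat on the front of the press's board, within 0.2 rad of lengthwise. Origin: centre of the underside; y axis its length (along the press's x when straight), x its width, z up. Home, it touches both stop pins with its origin at x = +37.5 mm of the press, right under the bar.
- wedge: Wooden wedge 90 x 26 mm, 60 g, flat on the bench to the left of the press. Origin: centre of the underside. x axis: towards the thin end. Top slopes straight from 15.5 mm high at x = -45 mm to 6.5 mm at x = +45 mm. It jams by friction (0.5 to 0.7), within about 1 mm of travel once it meets the bar; a push of 15 N leaves some 3 to 9 N on the comb when let go.
- sanding_block: Cork sanding block 52 x 86 x 26 mm, also left of the press; wedge and block take the near and the far place by chance. Leave it alone. Origin: centre of the underside.
- caliper: Steel vernier caliper, 210 x 58 x 6 mm, lying flat behind the press; leave it alone. Origin: centre of its outline, underside.
- button_tin: Open round tin, 67 mm across, 61 mm high, standing behind the press on the left; leave it alone. Origin: centre of the underside.
Mind the look-alikes: they are no part of the job. Of the things that look like the wedge, the larger one is meant.

How it is judged (in metres and radians):
On the way, in this order (a step that is already met when the one before it is completed fails the run):
1. the comb is home against the stop pins (within 2 mm) (x of comb in the frame of press above 0.0355 m and angle between the y axis of comb and the x axis of press, either way round below 0.06 rad and contact force between wedge and comb below 0.1 N), for 0.2 s.
2. the wedge is in under the bar, pressing on the comb (contact force between wedge and comb above 2 N and contact force between wedge and press above 2 N), for 0.2 s.
At the end, for the whole second after the job is handed in: The comb lies flat on the board, straight in the press (within 0.06 rad) and home against the stop pins (within 2 mm); the wedge lies flat on it under the bar, lengthwise (within 0.2 rad), and is jammed: released and at rest it presses on the comb and on the bar with more than 2 N each (all of step 2 and x of comb in the frame of press above 0.0355 m and angle between the y axis of comb and the x axis of press, either way round below 0.06 rad and z of comb in the frame of press below 0.024 m and angle between comb's own z axis and vertical below 0.03 rad and angle between wedge's own z axis and vertical below 0.06 rad and angle between the x axis of wedge and the x axis of press, either way round below 0.2 rad and x of wedge in the frame of press below 0.07 m and linear speed of each of wedge, comb below 0.01 m/s); the robot touches nothing.
It fails at once if the wedge is forced: it presses on the comb with more than 26 N (horn cracks) (contact force between wedge and comb above 26 N).
It fails at once if the comb is rammed or pressed against the press with more than 40 N (contact force between comb and press above 40 N).
It fails at once if the sanding block is moved more than 20 mm (distance of sanding_block from where it was at the start of the episode above 0.02 m).
It fails at once if the caliper is moved more than 20 mm (distance of caliper from where it was at the start of the episode above 0.02 m).
It fails at once if the button tin is moved more than 20 mm (distance of button_tin from where it was at the start of the episode above 0.02 m).
It also fails if it takes over 72 s, if anything falls off the work surface, if the arm or the gripper's body presses on something with over 40 N, if the wrist force passes 120 N, or if a joint passes its speed limit or range.

## Working session

There is one attempt and no reset: what is moved stays moved. The work goes in short steps, Python scripts to look and compute and a tool call to move; the robot and the scene stay as the last step left them, time stands still between calls to the robot, and variables do not carry over. Pictures are saved under pics/ and viewed, at most 10 in all, crops included, and the job is handed in when it is done.

Besides the shell and the picture viewer there is one more tool, called by a JSON object that holds its "name" and its "arguments", one argument or row to a line. play_rows: Moves the arm, as the interface text tells. Its arguments: {"type":"object","properties":{"rows":{"type":"array"},"force":{"type":"number"}},"required":["rows"]}

```bash
mkdir -p pics; cat > h.py <<'E'
import numpy as np,cv2
from rig import r
def grab(n,f=None):
    d=r.grab_frame(n)
    if f: cv2.imwrite('pics/'+f,cv2.cvtColor(d['pixels'],cv2.COLOR_RGB2BGR))
    np.savez('/tmp/%s.npz'%n,**d)
    return d
def load(n): return dict(np.load('/tmp/%s.npz'%n))
def ray(d,u,v):
    R=d['pose'][:3,:3];w=R@np.array([(u-d['cx'])/d['fx'],(v-d['cy'])/d['fy'],1]);return d['pose'][:3,3],w/np.linalg.norm(w)
def plane(d,u,v,z):
    o,w=ray(d,u,v);return o+w*(z-o[2])/w[2]
def tri(d1,p1,d2,p2):
    o1,w1=ray(d1,*p1);o2,w2=ray(d2,*p2)
    A=np.c_[w1,-w2];s=np.linalg.lstsq(A,o2-o1,rcond=None)[0]
    a,b=o1+w1*s[0],o2+w2*s[1];return (a+b)/2,np.linalg.norm(a-b)
def proj(d,p):
    q=d['pose'][:3,:3].T@(np.array(p)-d['pose'][:3,3]);return q[0]/q[2]*d['fx']+d['cx'],q[1]/q[2]*d['fy']+d['cy']
E
python3 - <<'E'
from h import *
for n in('scene','side'):
    d=grab(n,n+'0.png');print(n,d['fx'],np.round(d['pose'],3).tolist())
print(r.sense(),r.tcp_to_grasp)
E
```

```text
scene 416.22724200411676 [[-0.564, -0.429, 0.705, -13.738], [-0.825, 0.271, -0.496, 516.543], [0.021, -0.862, -0.507, 477.19], [0.0, 0.0, 0.0, 1.0]]
side 464.4081870578202 [[0.813, -0.31, 0.494, 155.087], [-0.583, -0.41, 0.702, -509.621], [-0.015, -0.858, -0.514, 493.022], [0.0, 0.0, 0.0, 1.0]]
{'clock': 0.1, 'qpos': array([-1.13635625e+00,  3.53571620e-01,  1.63408917e+00, -2.02598051e-05,
        1.15523764e+00, -2.41397952e-03]), 'qvel': array([-0.00210285, -0.00108538, -0.00090605, -0.00010688,  0.0007362 ,
        0.00157595]), 'joint_efforts': array([-1.57576178e-03, -6.06361628e+01, -3.42817533e+01, -7.81941048e-05,
        3.97962547e-03, -2.95254415e-05]), 'eef_pos': array([ 264.22571035, -565.89591739,  230.62872988]), 'tcp_rot': array([-3.14028684e+00,  1.53726545e-05,  4.36862262e-01]), 'contact_force': array([ 0.5833083 ,  0.15615013, -1.21098252]), 'wrist_torque': array([ 0.03686336,  0.00255269, -0.01707817]), 'grasp_force': 0.0, 'opening': 1.0006678441755459} 18.700000000000003
```

View pics/scene0.png

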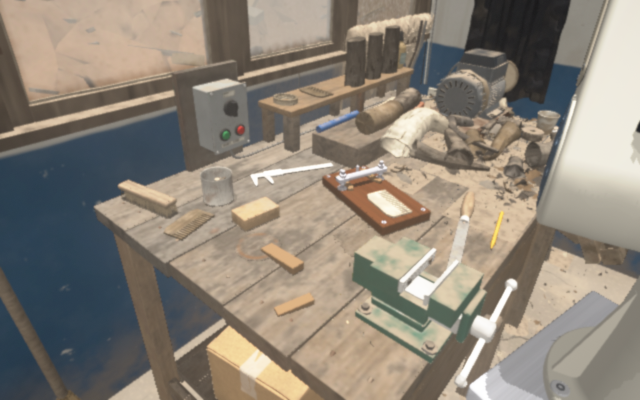

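View pics/side0.png

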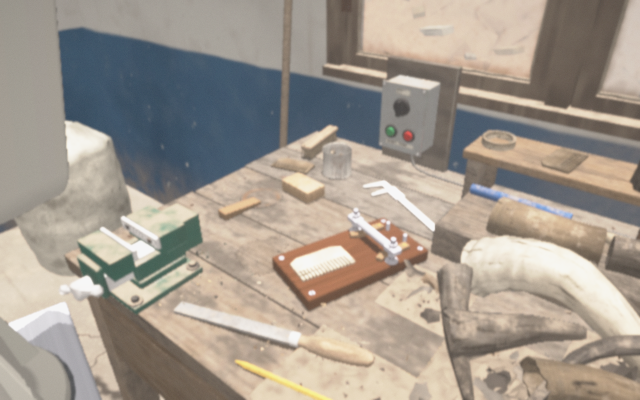

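Wedge look-alikes in the scene view: the stick at (283,257) and the one at (294,304), both tan. I'll compare their sizes and look at enlarged crops.

```bash
python3 - <<'E'
from h import *
s=load('scene');q=load('side')
def c(d,x,y,w,h,k): return cv2.resize(d['pixels'][y:y+h,x:x+w],None,fx=k,fy=k,interpolation=cv2.INTER_CUBIC)
A=c(s,240,230,100,100,3);B=c(s,310,155,166,100,3)[:, :498];C=c(q,265,200,167,100,3)[:,:498];D=c(q,200,170,100,100,3)
m=np.vstack([np.hstack([A,B]),np.hstack([D,C[:,:498]])]);cv2.imwrite('pics/crop1.png',m[:,:,::-1]);print(m.shape)
for p in [(283,257),(294,304),(256,213),(147,197),(188,222),(376,197)]: print(p,plane(s,*p,10).round())
for p in [(240,207),(303,187),(350,260)]: print('side',p,plane(q,*p,10).round())
E
```

```text
(600, 798, 3)
(283, 257) [486. 234.  10.]
(294, 304) [381. 276.  10.]
(256, 213) [638. 209.  10.]
(147, 197) [819. 376.  10.]
(188, 222) [680. 335.  10.]
(376, 197) [554. -42.  10.]
side (240, 207) [489. 224.  10.]
side (303, 187) [636. 216.  10.]
side (350, 260) [557. -39.  10.]
```

View pics/crop1.png

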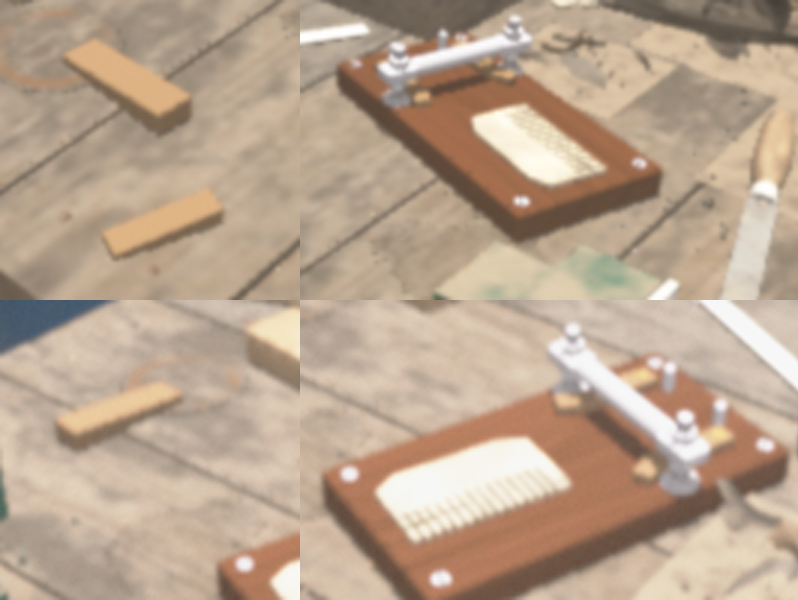

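Crop: (283,257) is clearly the larger and thicker of the two, with its thick end near and thin end away. (294,304) is smaller, so the first is the wedge. The sanding block is farther off at (256,213). The comb lies on the near half of the board. Next I'll measure with masks in both views.

```bash
cat > m.py <<'E'
from h import *
def blob(d,lo,hi,near,k=3):
    hsv=cv2.cvtColor(d['pixels'],cv2.COLOR_RGB2HSV);m=cv2.inRange(hsv,np.array(lo),np.array(hi))
    m=cv2.morphologyEx(m,cv2.MORPH_CLOSE,np.ones((k,k)))
    cs,_=cv2.findContours(m,cv2.RETR_EXTERNAL,cv2.CHAIN_APPROX_NONE)
    return max([c for c in cs if cv2.pointPolygonTest(c,near,True)>-12],key=cv2.contourArea)
def rect(d,c,z):
    P=np.array([plane(d,u,v,z)[:2] for u,v in c[:,0]],np.float32)
    (x,y),(w,h),a=cv2.minAreaRect(P);a=np.deg2rad(a)
    if w<h: w,h,a=h,w,a-np.pi/2
    a=(a+np.pi/2)%np.pi-np.pi/2
    return np.round([x,y,w,h,a],3)
E
python3 - <<'E'
from m import *
s=load('scene');q=load('side')
for d,pts in((s,[(345,195),(386,203),(280,255)]),(q,[(300,270),(325,258),(240,205)])):
    hsv=cv2.cvtColor(d['pixels'],cv2.COLOR_RGB2HSV)
    for (u,v) in pts: print((u,v),hsv[v-2:v+3,u-2:u+3].reshape(-1,3).mean(0).round())
for n,d,pb,pc in(('scene',s,(345,195),(386,203)),('side',q,(300,270),(325,258))):
    c=blob(d,(3,120,95),(11,255,255),pb,5);print(n,'board',rect(d,c,22),cv2.contourArea(c))
    c=blob(d,(18,20,190),(40,110,255),pc);print(n,'comb',rect(d,c,26),cv2.contourArea(c),cv2.boundingRect(c))
E
```

```text
(345, 195) [ 11. 122. 138.]
(386, 203) [ 22.  28. 250.]
(280, 255) [ 16. 102. 221.]
(300, 270) [ 23.  20. 242.]
(325, 258) [ 25.   9. 247.]
(240, 205) [ 17.  83. 233.]
scene board [ 5.33174e+02 -3.05710e+01  1.82477e+02  1.20518e+02 -8.30000e-02] 1200.5
scene comb [ 5.06154e+02 -2.67830e+01  9.44810e+01  5.20580e+01 -1.18000e-01] 530.5 (368, 190, 42, 26)
side board [ 5.17998e+02 -3.53840e+01  1.49748e+02  1.16407e+02 -8.60000e-02] 3771.0
side comb [ 5.05361e+02 -2.85970e+01  9.64730e+01  5.32410e+01 -1.33000e-01] 441.0 (291, 246, 63, 34)
```

{"name": "play_rows", "arguments": {
  "rows": [
    {"dp":[0.5,-0.85,0],"turn":[0,0,0.95],"fingers":0},
    {"dp":[0.5,-0.85,0],"turn":[0,0,0.95],"fingers":0},
    {"dp":[0.5,-0.85,0],"turn":[0,0,0.95],"fingers":0},
    {"dp":[0.5,-0.85,0],"turn":[0,0,0.95],"fingers":0},
    {"dp":[0.5,-0.85,0],"turn":[0,0,0],"fingers":0}
  ]
}}

```text
clock: 0.52
eef_pos: [320.3, -377.3, 230.9]
tcp_rot: [-3.141, 0.001, 0.031]
contact_force: [0.1, -1.0, -0.5]
opening: 0.998
grasp_force: 0.0
```

{"name": "play_rows", "arguments": {
  "rows": [
    {"dp":[0.4,-0.9,-0.2],"turn":[0,0,0.3],"fingers":0},
    {"dp":[0.4,-0.9,-0.2],"turn":[0,0,0.3],"fingers":0},
    {"dp":[0.4,-0.9,-0.2],"turn":[0,0,0.3],"fingers":0},
    {"dp":[0.4,-0.9,-0.2],"turn":[0,0,0.3],"fingers":0},
    {"dp":[0.4,-0.9,-0.2],"turn":[0,0,0],"fingers":0}
  ]
}}

```text
clock: 0.93
eef_pos: [405.2, -199.6, 271.6]
tcp_rot: [-3.142, 0.0, -0.089]
contact_force: [0.4, -1.2, 0.2]
opening: 1.0
grasp_force: 0.0
```

{"name": "play_rows", "arguments": {
  "rows": [
    {"dp":[0.4,-0.9,-0.2],"turn":[0,0,0],"fingers":0},
    {"dp":[0.4,-0.9,-0.2],"turn":[0,0,0],"fingers":0},
    {"dp":[0.4,-0.9,0],"turn":[0,0,0],"fingers":0},
    {"dp":[0.3,0,0],"turn":[0,0,0],"fingers":0},
    {"dp":[0,0,0],"turn":[0,0,0],"fingers":0}
  ]
}}

```text
clock: 1.35
eef_pos: [476.2, -97.5, 287.3]
tcp_rot: [-3.142, -0.001, -0.083]
contact_force: [-0.6, 0.0, -0.7]
opening: 1.003
grasp_force: 0.0
```

```bash
python3 - <<'E'
from h import *
d=grab('wrist','w1.png');print(d['fx'],d['pose'].round(3).tolist());s=r.sense();print(s['eef_pos'],s['tcp_rot'],s['contact_force'])
E
```

```text
309.6809589647141 [[-0.082, -0.942, -0.327, 559.449], [-0.997, 0.077, 0.027, -105.728], [-0.0, 0.328, -0.945, 430.248], [0.0, 0.0, 0.0, 1.0]]
[474.78640485 -98.5448395  286.91755141] [ 3.14135066e+00  6.24875979e-04 -8.42760702e-02] [ 0.33025539 -0.22940186 -0.00992612]
```

View pics/w1.png

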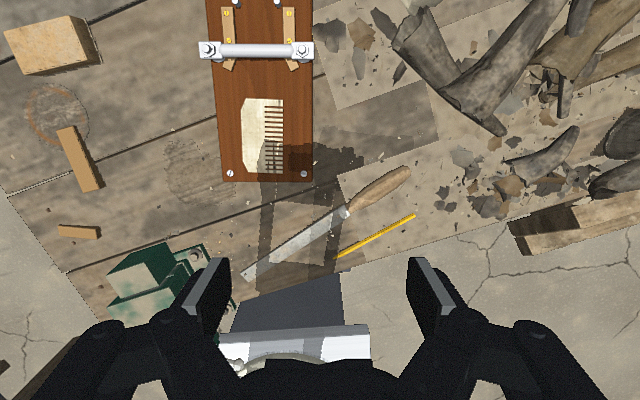

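The wrist view shows the board at x 205–313, the comb at (262,135), the bar at v≈50, the pins at (235,3) and (277,3), the wedge at (80,158), the small look-alike at (78,232) and the sanding block at (52,45). I'll take a second wrist view shifted forward and left.

{"name": "play_rows", "arguments": {
  "rows": [
    {"dp":[0.6,-0.9,0],"turn":[0,0,0],"fingers":0},
    {"dp":[0.6,-0.9,0],"turn":[0,0,0],"fingers":0},
    {"dp":[0.6,-0.9,0],"turn":[0,0,0],"fingers":0},
    {"dp":[0,0,0],"turn":[0,0,0],"fingers":0},
    {"dp":[0,0,0],"turn":[0,0,0],"fingers":0}
  ]
}}

```text
clock: 1.82
eef_pos: [552.4, -1.6, 286.5]
tcp_rot: [3.141, 0.002, -0.086]
contact_force: [-0.4, -0.7, -1.1]
opening: 1.002
grasp_force: 0.0
```

```bash
cp /tmp/wrist.npz /tmp/w1.npz; python3 - <<'E'
from h import *
d=grab('wrist','w2.png');s=r.sense();print(s['eef_pos'],s['tcp_rot'],s['contact_force'])
E
cp /tmp/wrist.npz /tmp/w2.npz
```

```text
[551.5773661   -2.47852185 286.53572491] [ 3.14087960e+00  2.00079433e-03 -8.68441619e-02] [-0.45888019  0.135927   -0.5053879 ]
```

View pics/w2.png

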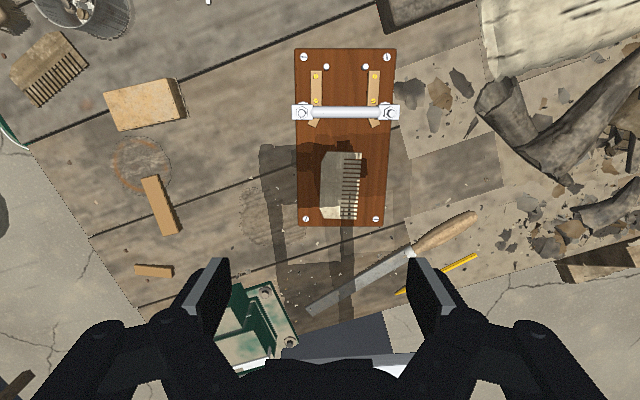

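Second view: board (294–397, 48–226), pins (326,66) and (366,66), comb (341,185), wedge (159,205), its thin end toward the top. Now the numbers.

```bash
python3 - <<'E'
from m import *
def L(n): return dict(np.load('/tmp/%s.npz'%n))
a,b=L('w1'),L('w2')
for n,p,q in(('scrL',(230,174),(306,219)),('scrR',(304,174),(376,218)),('barL',(208,49.5),(300,112.5)),('barR',(303,49),(388,112.5)),('combNR',(284,172),(360,219)),('combFR',(283,99),(360,152))): print(n,tri(a,p,b,q))
for p in[(306,219),(376,218),(304,57),(387,57)]: print('scr',plane(b,*p,22).round(1))
for p in[(298,226),(385,226),(294,48),(396,48)]: print('corner',plane(b,*p,22).round(1))
for p in[(326,66),(366,66)]: print('pintop',plane(b,*p,38).round(1))
for nm,d,pw,pb in(('a',a,(80,155),(215,100)),('b',b,(158,200),(305,190))):
    hsv=cv2.cvtColor(d['pixels'],cv2.COLOR_RGB2HSV)
    print(nm,hsv[pw[1]-2:pw[1]+3,pw[0]-2:pw[0]+3].reshape(-1,3).mean(0),hsv[pb[1]-2:pb[1]+3,pb[0]-2:pb[0]+3].reshape(-1,3).mean(0))
    c=blob(d,(12,100,120),(20,190,255),pw,3);print('wedge',rect(d,c,11),cv2.boundingRect(c),cv2.approxPolyDP(c,4,True)[:,0].tolist())
    c=blob(d,(3,120,60),(12,255,255),pb,7);print('board',rect(d,c,22),cv2.boundingRect(c))
    if nm=='a':
        c=blob(d,(15,15,190),(40,110,255),(258,135),5);print('comb',rect(d,c,26),cv2.boundingRect(c))
o=np.hstack([cv2.resize(b['pixels'][130:280,120:220],(400,600),interpolation=2),cv2.resize(a['pixels'][80:230,210:310],(400,600),interpolation=2)])
cv2.imwrite('pics/crop2.png',o[:,:,::-1])
E
```

```text
scrL (array([459.3377366 ,  22.78858056,  22.51161371]), np.float64(1.1409813135023164))
scrR (array([450.34201393, -77.47726051,  18.5553317 ]), np.float64(1.7957150369197608))
barL (array([609.51636629,  13.65001456,  51.15203183]), np.float64(0.4971553895100032))
barR (array([601.05890275, -91.22324702,  48.26560029]), np.float64(2.165136067984938))
combNR (array([459.76945643, -52.65692496,  37.57924382]), np.float64(0.658428626800455))
combFR (array([549.34864139, -59.37055776,  17.1155833 ]), np.float64(1.06481143526938))
scr [459.6  22.5  22. ]
scr [452.7 -77.4  22. ]
scr [671.3   4.1  22. ]
scr [662.8 -95.6  22. ]
corner [449.7  35.1  22. ]
corner [439.  -90.1  22. ]
corner [682.1  15.   22. ]
corner [ 671.8 -106.4   22. ]
pintop [658.2 -21.1  38. ]
pintop [654.2 -67.6  38. ]
a [ 17.08 118.24 184.16] [ 14.92 123.04 133.24]
wedge [5.07942e+02 2.38491e+02 1.22556e+02 4.86200e+01 3.74000e-01] (28, 113, 71, 80) [[29, 113], [38, 134], [62, 145], [83, 192], [97, 189], [73, 127], [56, 130], [59, 140], [53, 141], [35, 128]]
board [ 5.21384e+02 -3.24470e+01  1.53844e+02  1.23083e+02 -8.20000e-02] (211, 59, 102, 123)
comb [ 5.06137e+02 -2.76210e+01  9.41030e+01  5.27310e+01 -1.27000e-01] (241, 98, 42, 74)
b [ 16.48 113.92 188.52] [ 12.4  170.92  79.92]
wedge [5.12729e+02 2.40912e+02 1.35045e+02 4.83950e+01 3.97000e-01] (114, 155, 65, 81) [[115, 155], [118, 176], [146, 193], [162, 234], [178, 232], [156, 175], [141, 179], [142, 189], [120, 177]]
board [ 5.20883e+02 -3.21680e+01  1.50623e+02  1.22304e+02 -8.90000e-02] (296, 118, 95, 108)
```

View pics/crop2.png

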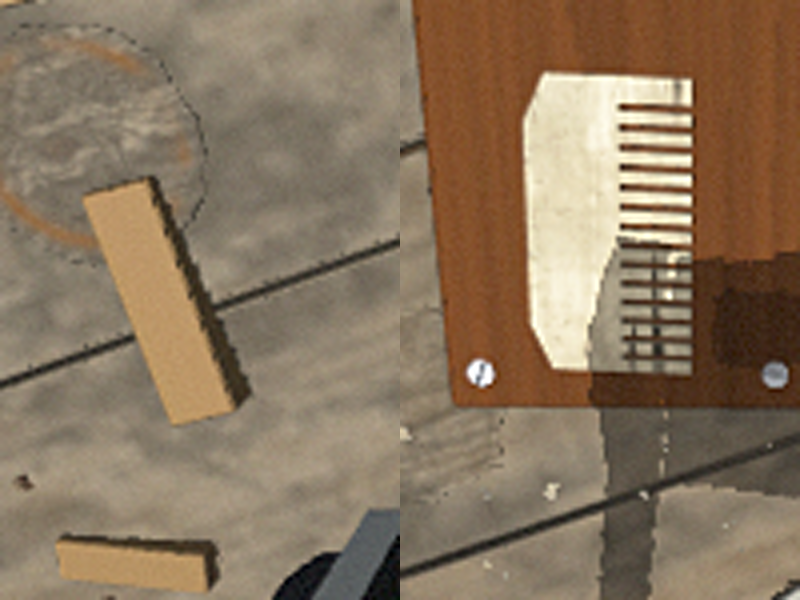

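```bash
python3 - <<'E'
from m import *
def L(n): return dict(np.load('/tmp/%s.npz'%n))
a,b,s,q=L('w1'),L('w2'),load('scene'),load('side')
P=[plane(b,141,179.5,6.5),plane(b,157.5,174.5,6.5),plane(b,178.75,232.5,15.5),plane(b,163.75,236,15.5)]
print(np.round(P,1));print('centre',np.mean(P,0)); t=(P[0]+P[1])/2;k=(P[2]+P[3])/2;v=t-k;print('len',np.linalg.norm(v[:2]),'yaw',np.arctan2(v[1],v[0]),'w',np.linalg.norm(P[0]-P[1]),np.linalg.norm(P[2]-P[3]))
for n,p,w in(('thickR',(97,189),(178.75,232.5)),('thickL',(83,192),(163.75,236)),('thinR',(73,127),(157.5,174.5)),('thinL',(57,130),(141,179.5))): print(n,tri(a,p,b,w))
print('vise corner',tri(s,(372,237),q,(200,210)))
for z in(60,100): print([plane(s,*p,z).round() for p in((372,237),(355,250),(482,275),(415,250))], plane(b,262,285,z).round())
E
```

```text
[[533.6 251.3   6.5]
 [538.8 226.1   6.5]
 [451.2 212.4  15.5]
 [447.4 235.9  15.5]]
centre [492.74401051 231.42638714  11.        ]
len 88.13835388180097 yaw 0.1651377243879854 w 25.765472356648676 23.80297788571545
thickR (array([453.45717902, 209.38821118,  22.6080108 ]), np.float64(1.9285082261677846))
thickL (array([449.18218724, 233.59008054,  19.49016749]), np.float64(0.06725347303544499))
thinR (array([537.44496117, 228.19799817,   4.18259708]), np.float64(2.1126411514129124))
thinL (array([534.25968123, 250.35010119,   7.09659163]), np.float64(1.3137113485487857))
vise corner (array([374.90455312, 136.05529096,  86.83106276]), np.float64(5.918112890630799))
[array([397., 111.,  60.]), array([385., 158.,  60.]), array([235.,  35.,  60.]), array([332.,  76.,  60.])] [381.  91.  60.]
[array([358., 150., 100.]), array([347., 192., 100.]), array([211.,  81., 100.]), array([299., 118., 100.])] [408.  80. 100.]
```

The wedge corners give 88 × 25 mm, a slope of about 7→16 mm, centre (493,231) and yaw 0.165, so it is the meant one. The press origin is about (568.6,−37.3) with yaw −0.086. The comb is at (506,−27.6) with yaw −0.127. Next I'll shut the fingers and go down behind the comb.

{"name": "play_rows", "arguments": {
  "rows": [
    {"dp":[-0.9,0.2,0],"turn":[0,0,0.4],"fingers":1},
    {"dp":[-0.9,0.2,0.3],"turn":[0,0,0],"fingers":1},
    {"dp":[-0.9,0.25,0.9],"turn":[0,0,0],"fingers":1},
    {"dp":[0,0,0.9],"turn":[0,0,0],"fingers":1},
    {"dp":[0,0,0.9],"turn":[0,0,0],"fingers":1}
  ]
}}

```text
clock: 2.28
eef_pos: [447.1, -15.9, 174.3]
tcp_rot: [3.141, -0.002, -0.131]
contact_force: [0.4, -0.2, -0.0]
opening: 0.298
grasp_force: 0.0
```

{"name": "play_rows", "arguments": {
  "rows": [
    {"dp":[0,0,0.9],"turn":[0,0,0],"fingers":1},
    {"dp":[0,0,0.9],"turn":[0,0,0],"fingers":1},
    {"dp":[0,0,0.7],"turn":[0,0,0],"fingers":1},
    {"dp":[0,0,0],"turn":[0,0,0],"fingers":1},
    {"dp":[0,0,0],"turn":[0,0,0],"fingers":1}
  ]
}}

```text
clock: 2.7
eef_pos: [447.5, -15.2, 73.9]
tcp_rot: [3.141, 0.004, -0.131]
contact_force: [1.1, -0.3, 1.2]
opening: 0.001
grasp_force: 0.0
```

{"name": "play_rows", "arguments": {
  "rows": [
    {"dp":[-0.12,0.12,0.5],"turn":[0,0,0],"fingers":1},
    {"dp":[0,0,0.5],"turn":[0,0,0],"fingers":1},
    {"dp":[0,0,0.1],"turn":[0,0,0],"fingers":1},
    {"dp":[0,0,0.05],"turn":[0,0,0],"fingers":1},
    {"dp":[0,0,0],"turn":[0,0,0],"fingers":1}
  ]
}}

```text
clock: 3.12
eef_pos: [445.0, -18.5, 29.7]
tcp_rot: [-3.141, -0.002, -0.129]
contact_force: [-0.3, -0.7, 0.2]
opening: 0.001
grasp_force: 0.0
```

```bash
python3 - <<'E'
from m import *
d=grab('wrist','w3.png');print(r.sense()['eef_pos'],r.sense()['contact_force'])
q=grab('side','s3.png')
o=np.hstack([d['pixels'][0:300,140:540],cv2.resize(q['pixels'][200:320,250:410],(400,300),interpolation=2)]);cv2.imwrite('pics/crop3.png',o[:,:,::-1])
E
```

```text
[445.1282875  -18.34301571  29.83889396] [0.00904248 0.97756006 0.26193721]
```

View pics/crop3.png

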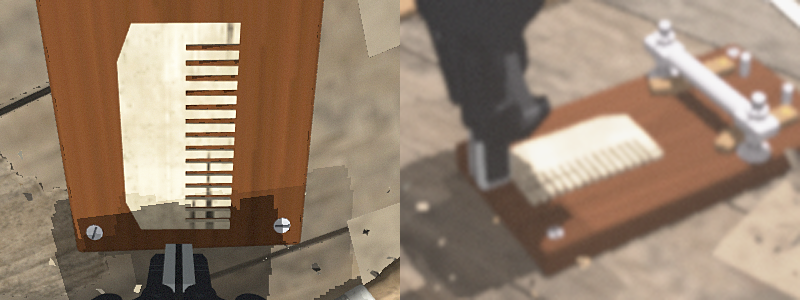

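The fingers stand just behind the near edge, centred on its straight part. I'll feel for the board.

{"name": "play_rows", "arguments": {
  "rows": [
    {"dp":[-0.03,0,0.05],"turn":[0,0,0],"fingers":1},
    {"dp":[0,0,0.05],"turn":[0,0,0],"fingers":1},
    {"dp":[0,0,0.04],"turn":[0,0,0],"fingers":1},
    {"dp":[0,0,0],"turn":[0,0,0],"fingers":1}
  ]
}}

```text
clock: 3.55
eef_pos: [442.7, -17.9, 22.7]
tcp_rot: [3.142, 0.0, -0.129]
contact_force: [0.8, 0.0, -0.8]
opening: 0.004
grasp_force: 0.0
```

{"name": "play_rows", "arguments": {
  "rows": [
    {"dp":[0,0,0.03],"turn":[0,0,0],"fingers":1},
    {"dp":[0,0,0],"turn":[0,0,0],"fingers":1}
  ]
}}

```text
clock: 3.72
eef_pos: [442.9, -17.9, 21.9]
tcp_rot: [-3.142, 0.0, -0.129]
contact_force: [-2.9, -0.5, 9.7]
opening: -0.001
grasp_force: 5.1
```

{"name": "play_rows", "arguments": {
  "rows": [
    {"dp":[0,0,-0.05],"turn":[0,0,0],"fingers":1},
    {"dp":[0.07,0,0],"turn":[0,0,0],"fingers":1},
    {"dp":[0.07,0,0],"turn":[0,0,0],"fingers":1},
    {"dp":[0,0,0],"turn":[0,0,0],"fingers":1}
  ]
}}

```text
clock: 4.05
eef_pos: [449.4, -18.7, 23.6]
tcp_rot: [-3.142, -0.001, -0.129]
contact_force: [0.1, -0.7, 0.5]
opening: -0.003
grasp_force: 0.0
```

{"name": "play_rows", "arguments": {
  "rows": [
    {"dp":[0.144,0.026,0],"turn":[0,0,-0.07],"fingers":1},
    {"dp":[0.144,0.026,0],"turn":[0,0,-0.07],"fingers":1},
    {"dp":[0.144,0.026,0],"turn":[0,0,-0.07],"fingers":1},
    {"dp":[0.144,0.026,0],"turn":[0,0,-0.07],"fingers":1},
    {"dp":[0,0,0],"turn":[0,0,0],"fingers":1}
  ]
}}

```text
clock: 4.47
eef_pos: [472.7, -25.9, 23.7]
tcp_rot: [-3.142, -0.002, -0.099]
contact_force: [0.5, 0.4, 0.8]
opening: 0.002
grasp_force: 0.0
```

```bash
cat > look.py <<'E'
from m import *
import sys
d=grab('wrist');s=r.sense();print(s['clock'],s['eef_pos'].round(1),s['tcp_rot'].round(3),s['contact_force'].round(1))
def toP(p):
    dx=np.array(p[:2])-[568.6,-37.25];c,S=np.cos(-.086),np.sin(-.086);return np.round([c*dx[0]+S*dx[1],-S*dx[0]+c*dx[1]],1)
print('tcp in press',toP(s['eef_pos']))
hsv=cv2.cvtColor(d['pixels'],cv2.COLOR_RGB2HSV)
try:
    m=cv2.inRange(hsv,np.array((15,15,120)),np.array((40,110,255)));m[225:]=0
    m=cv2.morphologyEx(m,cv2.MORPH_CLOSE,np.ones((7,7)))
    cs=[c for c in cv2.findContours(m,0,1)[0] if abs(c[:,0,0].mean()-320)<80];c=max(cs,key=cv2.contourArea)
    R=rect(d,c,26.2);print('comb',R,'press',toP(R),'rel yaw',R[4]+.086,cv2.boundingRect(c))
except Exception as e: print(e)
E
python3 look.py
```

```text
4.5167 [471.7 -25.7  23.6] [-3.142e+00 -1.000e-03 -9.900e-02] [ 0.6  0.9 -0. ]
tcp in press [-97.5   3.2]
comb [ 5.34497e+02 -3.25920e+01  8.55590e+01  5.32780e+01 -8.40000e-02] press [-34.4   1.7] rel yaw 0.001999999999999988 (253, 32, 128, 193)
```

{"name": "play_rows", "arguments": {
  "rows": [
    {"dp":[0.2,0.01,0],"turn":[0,0,-0.06],"fingers":1},
    {"dp":[0.2,0.01,0],"turn":[0,0,-0.06],"fingers":1},
    {"dp":[0.2,0.01,0],"turn":[0,0,0],"fingers":1},
    {"dp":[0.2,0.01,0],"turn":[0,0,0],"fingers":1},
    {"dp":[0,0,0],"turn":[0,0,0],"fingers":1}
  ]
}}

```text
clock: 4.93
eef_pos: [505.1, -30.3, 23.8]
tcp_rot: [-3.142, -0.002, -0.087]
contact_force: [0.5, 0.1, 1.0]
opening: -0.005
grasp_force: 0.0
```

{"name": "play_rows", "arguments": {
  "rows": [
    {"dp":[0.15,0,0],"turn":[0,0,0],"fingers":1},
    {"dp":[0.15,0,0],"turn":[0,0,0],"fingers":1},
    {"dp":[0.15,0,0],"turn":[0,0,0],"fingers":1},
    {"dp":[0.1,0,0],"turn":[0,0,0],"fingers":1},
    {"dp":[0,0,0],"turn":[0,0,0],"fingers":1}
  ]
}}

```text
clock: 5.35
eef_pos: [525.7, -32.0, 23.7]
tcp_rot: [-3.142, -0.001, -0.087]
contact_force: [1.0, 0.5, 0.4]
opening: -0.001
grasp_force: 0.0
```

```bash
python3 look.py
```

```text
5.4 [525.  -32.   23.6] [-3.142 -0.    -0.087] [-0.   0.3  0.1]
tcp in press [-43.9   1.5]
comb [571.047 -37.252  53.216  51.657   1.485] press [2.4 0.2] rel yaw 1.5710000000000002 (258, 117, 120, 108)
```

{"name": "play_rows", "arguments": {
  "rows": [
    {"dp":[0.12,0,0],"turn":[0,0,0],"fingers":1},
    {"dp":[0.12,0,0],"turn":[0,0,0],"fingers":1},
    {"dp":[0.12,0,0],"turn":[0,0,0],"fingers":1},
    {"dp":[0.1,0,0],"turn":[0,0,0],"fingers":1},
    {"dp":[0,0,0],"turn":[0,0,0],"fingers":1}
  ]
}}

```text
clock: 5.82
eef_pos: [544.0, -33.6, 23.7]
tcp_rot: [-3.142, -0.001, -0.087]
contact_force: [0.7, -0.2, -0.1]
opening: -0.0
grasp_force: 0.0
```

{"name": "play_rows", "arguments": {
  "rows": [
    {"dp":[0.03,0,0],"turn":[0,0,0],"fingers":1},
    {"dp":[0.03,0,0],"turn":[0,0,0],"fingers":1},
    {"dp":[0,0,0],"turn":[0,0,0],"fingers":1}
  ]
}}

```text
clock: 6.07
eef_pos: [545.2, -33.8, 23.5]
tcp_rot: [-3.142, 0.0, -0.087]
contact_force: [0.7, 0.6, -0.3]
opening: -0.001
grasp_force: 0.0
```

{"name": "play_rows", "arguments": {
  "rows": [
    {"dp":[0.03,0,0],"turn":[0,0,0],"fingers":1},
    {"dp":[0.03,0,0],"turn":[0,0,0],"fingers":1},
    {"dp":[0,0,0],"turn":[0,0,0],"fingers":1}
  ]
}}

```text
clock: 6.32
eef_pos: [547.8, -34.0, 23.6]
tcp_rot: [-3.142, -0.0, -0.087]
contact_force: [0.4, -0.4, 0.4]
opening: -0.001
grasp_force: 0.0
```

{"name": "play_rows", "arguments": {
  "rows": [
    {"dp":[0.03,0,0],"turn":[0,0,0],"fingers":1},
    {"dp":[0,0,0],"turn":[0,0,0],"fingers":1}
  ]
}}

```text
clock: 6.48
eef_pos: [548.9, -34.1, 23.6]
tcp_rot: [-3.142, -0.0, -0.087]
contact_force: [-0.4, 0.7, -0.6]
opening: 0.003
grasp_force: 0.1
```

{"name": "play_rows", "arguments": {
  "rows": [
    {"dp":[0.03,0,0],"turn":[0,0,0],"fingers":1},
    {"dp":[0,0,0],"turn":[0,0,0],"fingers":1}
  ]
}}

```text
clock: 6.65
eef_pos: [549.3, -34.1, 23.4]
tcp_rot: [3.142, 0.002, -0.087]
contact_force: [-3.2, 0.9, 1.8]
opening: 0.001
grasp_force: 1.8
```

{"name": "play_rows", "arguments": {
  "rows": [
    {"dp":[0.03,0,0],"turn":[0,0,0],"fingers":1},
    {"dp":[0,0,0],"turn":[0,0,0],"fingers":1}
  ]
}}

```text
clock: 6.82
eef_pos: [549.4, -34.1, 23.3]
tcp_rot: [3.142, 0.004, -0.087]
contact_force: [-5.4, 1.1, 5.6]
opening: -0.002
grasp_force: 4.1
```

```bash
python3 - <<'E'
from m import *
d=grab('wrist');q=grab('side');print(r.sense()['eef_pos'],r.sense()['contact_force'])
o=np.hstack([d['pixels'][0:300,140:540],cv2.resize(q['pixels'][200:320,280:440],(400,300),interpolation=2)]);cv2.imwrite('pics/crop4.png',o[:,:,::-1])
E
```

```text
[549.42915821 -34.13663807  23.29247865] [-5.73754525  1.23083484  4.40759562]
```

View pics/crop4.png

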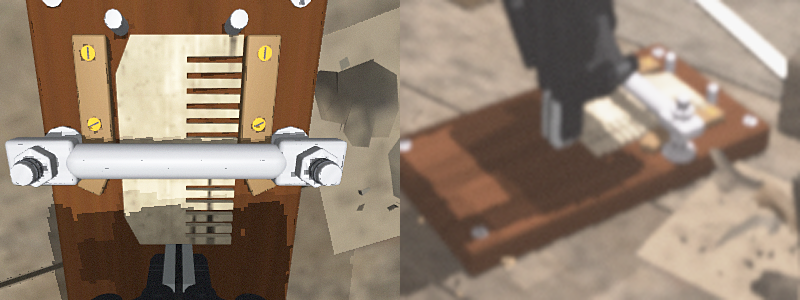

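The wrist crop shows the comb's far edge against both pins (bases at about (120,30) and (235,30)), sitting between the cleats. With 5.7 N on it, it is home. I'll back off and go to the wedge.

{"name": "play_rows", "arguments": {
  "rows": [
    {"dp":[-0.3,0,0],"turn":[0,0,0],"fingers":1},
    {"dp":[-0.3,0,0],"turn":[0,0,0],"fingers":1},
    {"dp":[0,0,-0.9],"turn":[0,0,0],"fingers":1},
    {"dp":[0,0,-0.9],"turn":[0,0,0],"fingers":1},
    {"dp":[0,0,-0.9],"turn":[0,0,0],"fingers":0.3}
  ]
}}

```text
clock: 7.33
eef_pos: [526.8, -32.2, 132.5]
tcp_rot: [3.142, 0.001, -0.087]
contact_force: [1.2, 0.2, -1.3]
opening: 0.13
grasp_force: 0.0
```

{"name": "play_rows", "arguments": {
  "rows": [
    {"dp":[-0.3,-0.9,0],"turn":[0,0,0],"fingers":0.3},
    {"dp":[-0.3,-0.9,0],"turn":[0,0,0],"fingers":0.3},
    {"dp":[-0.3,-0.9,0],"turn":[0,0,0],"fingers":0.3},
    {"dp":[-0.3,-0.9,0],"turn":[0,0,0],"fingers":0.3},
    {"dp":[-0.3,-0.9,0],"turn":[0,0,0],"fingers":0.3}
  ]
}}

```text
clock: 7.75
eef_pos: [483.0, 153.9, 132.0]
tcp_rot: [-3.141, -0.002, -0.087]
contact_force: [1.2, -0.9, 0.6]
opening: 0.701
grasp_force: 0.0
```

{"name": "play_rows", "arguments": {
  "rows": [
    {"dp":[-0.3,-0.9,0],"turn":[0,0,0],"fingers":0.3},
    {"dp":[-0.3,-0.9,0],"turn":[0,0,-0.6],"fingers":0.3},
    {"dp":[0,0,0],"turn":[0,0,-0.9],"fingers":0.3},
    {"dp":[0,0,0],"turn":[0,0,-0.9],"fingers":0.3},
    {"dp":[0,0,0],"turn":[0,0,0],"fingers":0.3}
  ]
}}

```text
clock: 8.17
eef_pos: [465.4, 227.2, 131.7]
tcp_rot: [-3.141, -0.001, 0.171]
contact_force: [0.1, 0.5, -0.2]
opening: 0.703
grasp_force: 0.0
```

```bash
python3 - <<'E'
from m import *
d=grab('wrist','w5.png');s=r.sense();print(s['eef_pos'],s['tcp_rot'],s['opening'],s['contact_force'])
cv2.imwrite('pics/crop5.png',d['pixels'][0:300,120:520,::-1])
for p in[(492.7,231.4,11),(466,227,14)]: print(proj(d,p))
E
```

```text
[465.52584408 226.6359642  131.65365171] [-3.14144020e+00 -6.68030540e-04  1.63845497e-01] 0.7008801052196545 [ 0.31292552 -1.04058956 -0.81019354]
(np.float64(317.703234395762), np.float64(156.1548484379083))
(np.float64(317.4620251471317), np.float64(187.09283497176972))
```

View pics/crop5.png

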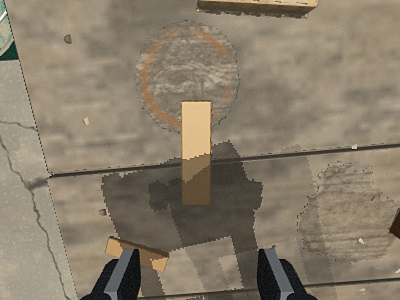

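The crop shows the wedge upright at x 182–210 and y 100–205, centred between the fingers and aligned. The look-alike at (138,253) is clear of them. Going down.

{"name": "play_rows", "arguments": {
  "rows": [
    {"dp":[0,0,0.9],"turn":[0,0,0],"fingers":0.3},
    {"dp":[0,0,0.9],"turn":[0,0,0],"fingers":0.3},
    {"dp":[0,0,0.9],"turn":[0,0,0],"fingers":0.3},
    {"dp":[0,0,0.3],"turn":[0,0,0],"fingers":0.3},
    {"dp":[0,0,0.1],"turn":[0,0,0],"fingers":0.3}
  ]
}}

```text
clock: 8.63
eef_pos: [464.0, 224.9, 5.5]
tcp_rot: [3.14, 0.004, 0.161]
contact_force: [-0.3, -0.5, 0.8]
opening: 0.702
grasp_force: 0.0
```

{"name": "play_rows", "arguments": {
  "rows": [
    {"dp":[0,0,0],"turn":[0,0,0],"fingers":0.3},
    {"dp":[0,0,0],"turn":[0,0,0],"fingers":0.5},
    {"dp":[0,0,0],"turn":[0,0,0],"fingers":0.6}
  ]
}}

```text
clock: 8.88
eef_pos: [466.8, 226.7, 9.3]
tcp_rot: [-3.141, -0.003, 0.164]
contact_force: [0.2, -0.0, 0.3]
opening: 0.426
grasp_force: 0.0
```

{"name": "play_rows", "arguments": {
  "rows": [
    {"dp":[0,0,0.07],"turn":[0,0,0],"fingers":0.6},
    {"dp":[0,0,0.05],"turn":[0,0,0],"fingers":0.6},
    {"dp":[0,0,0],"turn":[0,0,0],"fingers":0.6}
  ]
}}

```text
clock: 9.13
eef_pos: [465.6, 226.3, 3.1]
tcp_rot: [-3.141, -0.001, 0.164]
contact_force: [-0.4, -0.2, -0.3]
opening: 0.4
grasp_force: 0.0
```

{"name": "play_rows", "arguments": {
  "force": 40,
  "rows": [
    {"dp":[0,0,0],"turn":[0,0,0],"fingers":1},
    {"dp":[0,0,0],"turn":[0,0,0],"fingers":1},
    {"dp":[0,0,0],"turn":[0,0,0],"fingers":1},
    {"dp":[0,0,0],"turn":[0,0,0],"fingers":1}
  ]
}}

```text
clock: 9.47
eef_pos: [465.5, 226.4, 3.3]
tcp_rot: [-3.141, -0.0, 0.165]
contact_force: [-2.0, 0.0, 6.7]
opening: 0.293
grasp_force: 38.6
```

{"name": "play_rows", "arguments": {
  "rows": [
    {"dp":[0,0,-0.5],"turn":[0,0,0],"fingers":1},
    {"dp":[0,0,-0.9],"turn":[0,0,0],"fingers":1},
    {"dp":[0,0,-0.9],"turn":[0,0,0.8],"fingers":1},
    {"dp":[0,0,-0.9],"turn":[0,0,0.8],"fingers":1},
    {"dp":[0,0,0],"turn":[0,0,0.8],"fingers":1}
  ]
}}

```text
clock: 9.88
eef_pos: [468.8, 227.8, 137.2]
tcp_rot: [-3.137, -0.008, -0.091]
contact_force: [2.1, 0.6, 0.1]
opening: 0.29
grasp_force: 39.2
```

{"name": "play_rows", "arguments": {
  "rows": [
    {"dp":[0.26,0.9,0],"turn":[0,0,0],"fingers":1},
    {"dp":[0.26,0.9,0],"turn":[0,0,0],"fingers":1},
    {"dp":[0.26,0.9,0],"turn":[0,0,0],"fingers":1},
    {"dp":[0.26,0.9,0],"turn":[0,0,0],"fingers":1},
    {"dp":[0.26,0.9,0],"turn":[0,0,0],"fingers":1}
  ]
}}

```text
clock: 10.3
eef_pos: [501.5, 40.7, 131.0]
tcp_rot: [-3.142, -0.0, -0.086]
contact_force: [1.0, 0.6, -0.4]
opening: 0.291
grasp_force: 39.3
```

{"name": "play_rows", "arguments": {
  "rows": [
    {"dp":[0.26,0.9,0],"turn":[0,0,0],"fingers":1},
    {"dp":[0.2,0.7,0],"turn":[0,0,0],"fingers":1},
    {"dp":[0,0.2,0.4],"turn":[0,0,0],"fingers":1},
    {"dp":[0,0,0],"turn":[0,0,0],"fingers":1},
    {"dp":[0,0,0],"turn":[0,0,0],"fingers":1}
  ]
}}

```text
clock: 10.72
eef_pos: [512.7, -31.3, 114.2]
tcp_rot: [-3.141, 0.002, -0.088]
contact_force: [0.6, -0.2, -0.9]
opening: 0.293
grasp_force: 39.2
```

```bash
python3 look.py; python3 - <<'E'
from m import *
d=load('wrist');cv2.imwrite('pics/crop6.png',d['pixels'][0:300,120:520,::-1])
E
```

```text
10.7667 [513.1 -30.6 114.7] [-3.141e+00  1.000e-03 -8.700e-02] [0.4 0.4 0.1]
tcp in press [-55.8   1.8]
comb [ 5.47363e+02 -4.43040e+01  1.00433e+02  7.18260e+01 -8.70000e-02] press [-20.6  -8.9] rel yaw -0.0010000000000000009 (280, 84, 102, 133)
```

View pics/crop6.png

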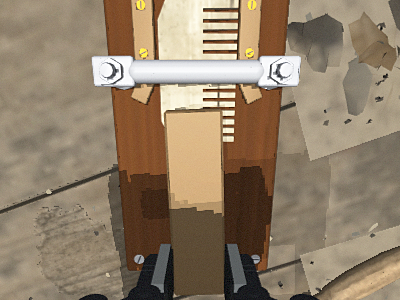

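The crop shows the wedge held straight, its tip at (194,110) short of the bar and in line with the comb. Lowering it onto the comb in front of the bar.

{"name": "play_rows", "arguments": {
  "rows": [
    {"dp":[0,0.045,0.7],"turn":[0,0,0],"fingers":1},
    {"dp":[0,0,0.7],"turn":[0,0,0],"fingers":1},
    {"dp":[0,0,0.5],"turn":[0,0,0],"fingers":1},
    {"dp":[0,0,0.1],"turn":[0,0,0],"fingers":1},
    {"dp":[0,0,0],"turn":[0,0,0],"fingers":1}
  ]
}}

```text
clock: 11.18
eef_pos: [512.7, -31.7, 34.2]
tcp_rot: [-3.142, 0.002, -0.085]
contact_force: [-0.4, -0.1, -0.2]
opening: 0.293
grasp_force: 39.2
```

```bash
python3 - <<'E'
from m import *
s=r.sense();print(s['eef_pos'],s['tcp_rot'],s['contact_force'])
a=load('wrist');print('tip from air view',plane(a,314,110,118))
E
```

```text
[512.69068705 -31.70943092  34.17870723] [-3.14154244e+00  2.45498295e-03 -8.53893491e-02] [-0.42051834 -0.12012809 -0.24743617]
tip from air view [587.00678964 -37.31805784 118.        ]
```

{"name": "play_rows", "arguments": {
  "rows": [
    {"dp":[0,0,0.04],"turn":[0,0,0],"fingers":1},
    {"dp":[0,0,0.04],"turn":[0,0,0],"fingers":1},
    {"dp":[0,0,0],"turn":[0,0,0],"fingers":1}
  ]
}}

```text
clock: 11.43
eef_pos: [514.4, -32.6, 32.6]
tcp_rot: [-3.142, -0.002, -0.086]
contact_force: [-0.1, 0.3, -0.9]
opening: 0.29
grasp_force: 39.2
```

{"name": "play_rows", "arguments": {
  "rows": [
    {"dp":[0,0,0.02],"turn":[0,0,0],"fingers":1},
    {"dp":[0,0,0],"turn":[0,0,0],"fingers":1}
  ]
}}

```text
clock: 11.6
eef_pos: [514.0, -32.8, 31.4]
tcp_rot: [-3.142, -0.001, -0.087]
contact_force: [0.5, -0.6, -0.7]
opening: 0.291
grasp_force: 39.2
```

{"name": "play_rows", "arguments": {
  "rows": [
    {"dp":[0,0,0.02],"turn":[0,0,0],"fingers":1},
    {"dp":[0,0,0],"turn":[0,0,0],"fingers":1},
    {"dp":[0,0,0],"turn":[0,0,0],"fingers":1}
  ]
}}

```text
clock: 11.85
eef_pos: [513.5, -32.8, 30.0]
tcp_rot: [-3.142, -0.0, -0.087]
contact_force: [-1.0, -0.1, -0.2]
opening: 0.293
grasp_force: 39.2
```

{"name": "play_rows", "arguments": {
  "rows": [
    {"dp":[0,0,0.02],"turn":[0,0,0],"fingers":1},
    {"dp":[0,0,0],"turn":[0,0,0],"fingers":1},
    {"dp":[0,0,0],"turn":[0,0,0],"fingers":1}
  ]
}}

```text
clock: 12.1
eef_pos: [513.6, -32.8, 29.2]
tcp_rot: [3.142, -0.0, -0.087]
contact_force: [-0.0, -0.8, 0.9]
opening: 0.29
grasp_force: 39.4
```

{"name": "play_rows", "arguments": {
  "rows": [
    {"dp":[0.13,0,-0.015],"turn":[0,0,0],"fingers":1},
    {"dp":[0.13,0,0],"turn":[0,0,0],"fingers":1},
    {"dp":[0.13,0,0],"turn":[0,0,0],"fingers":1},
    {"dp":[0.13,0,0],"turn":[0,0,0],"fingers":1},
    {"dp":[0,0,0],"turn":[0,0,0],"fingers":1}
  ]
}}

```text
clock: 12.52
eef_pos: [536.0, -34.7, 29.9]
tcp_rot: [-3.142, -0.002, -0.087]
contact_force: [-0.1, 0.6, -0.4]
opening: 0.292
grasp_force: 39.2
```

{"name": "play_rows", "arguments": {
  "rows": [
    {"dp":[0.05,0,0],"turn":[0,0,0],"fingers":1},
    {"dp":[0.05,0,0],"turn":[0,0,0],"fingers":1},
    {"dp":[0.05,0,0],"turn":[0,0,0],"fingers":1},
    {"dp":[0,0,0],"turn":[0,0,0],"fingers":1}
  ]
}}

```text
clock: 12.85
eef_pos: [540.6, -35.1, 29.8]
tcp_rot: [-3.142, -0.0, -0.087]
contact_force: [-0.1, 0.5, -0.1]
opening: 0.294
grasp_force: 39.2
```

{"name": "play_rows", "arguments": {
  "rows": [
    {"dp":[0.04,0,0],"turn":[0,0,0],"fingers":1},
    {"dp":[0.04,0,0],"turn":[0,0,0],"fingers":1},
    {"dp":[0,0,0],"turn":[0,0,0],"fingers":1}
  ]
}}

```text
clock: 13.1
eef_pos: [543.8, -35.4, 29.8]
tcp_rot: [3.142, -0.0, -0.087]
contact_force: [-0.2, -0.4, -0.6]
opening: 0.289
grasp_force: 39.2
```

{"name": "play_rows", "arguments": {
  "rows": [
    {"dp":[0.04,0,0],"turn":[0,0,0],"fingers":1},
    {"dp":[0.04,0,0],"turn":[0,0,0],"fingers":1},
    {"dp":[0,0,0],"turn":[0,0,0],"fingers":1}
  ]
}}

```text
clock: 13.35
eef_pos: [547.0, -35.7, 29.8]
tcp_rot: [-3.142, -0.0, -0.087]
contact_force: [0.1, -0.4, -1.3]
opening: 0.291
grasp_force: 39.2
```

{"name": "play_rows", "arguments": {
  "rows": [
    {"dp":[0.04,0,0],"turn":[0,0,0],"fingers":1},
    {"dp":[0.04,0,0],"turn":[0,0,0],"fingers":1},
    {"dp":[0,0,0],"turn":[0,0,0],"fingers":1}
  ]
}}

```text
clock: 13.6
eef_pos: [550.2, -36.0, 29.8]
tcp_rot: [3.142, -0.0, -0.087]
contact_force: [0.7, 0.5, -0.3]
opening: 0.295
grasp_force: 39.2
```

{"name": "play_rows", "arguments": {
  "rows": [
    {"dp":[0.04,0,0],"turn":[0,0,0],"fingers":1},
    {"dp":[0.04,0,0],"turn":[0,0,0],"fingers":1},
    {"dp":[0,0,0],"turn":[0,0,0],"fingers":1}
  ]
}}

```text
clock: 13.85
eef_pos: [553.4, -36.3, 29.8]
tcp_rot: [-3.142, -0.0, -0.087]
contact_force: [0.2, -0.7, -0.1]
opening: 0.293
grasp_force: 39.2
```

{"name": "play_rows", "arguments": {
  "rows": [
    {"dp":[0.04,0,0],"turn":[0,0,0],"fingers":1},
    {"dp":[0.04,0,0],"turn":[0,0,0],"fingers":1},
    {"dp":[0,0,0],"turn":[0,0,0],"fingers":1}
  ]
}}

```text
clock: 14.1
eef_pos: [556.6, -36.6, 29.8]
tcp_rot: [-3.142, -0.0, -0.087]
contact_force: [0.2, -1.3, -0.6]
opening: 0.294
grasp_force: 39.2
```

{"name": "play_rows", "arguments": {
  "rows": [
    {"dp":[0.04,0,0],"turn":[0,0,0],"fingers":1},
    {"dp":[0.04,0,0],"turn":[0,0,0],"fingers":1},
    {"dp":[0,0,0],"turn":[0,0,0],"fingers":1}
  ]
}}

```text
clock: 14.35
eef_pos: [559.8, -36.8, 29.9]
tcp_rot: [-3.142, -0.0, -0.087]
contact_force: [-0.4, -0.6, -0.3]
opening: 0.289
grasp_force: 39.2
```

{"name": "play_rows", "arguments": {
  "rows": [
    {"dp":[0.04,0,0],"turn":[0,0,0],"fingers":1},
    {"dp":[0.04,0,0],"turn":[0,0,0],"fingers":1},
    {"dp":[0,0,0],"turn":[0,0,0],"fingers":1}
  ]
}}

```text
clock: 14.6
eef_pos: [563.0, -37.1, 29.8]
tcp_rot: [-3.142, -0.0, -0.087]
contact_force: [0.6, -1.1, -1.8]
opening: 0.298
grasp_force: 39.2
```

{"name": "play_rows", "arguments": {
  "rows": [
    {"dp":[0.04,0,0],"turn":[0,0,0],"fingers":1},
    {"dp":[0.04,0,0],"turn":[0,0,0],"fingers":1},
    {"dp":[0,0,0],"turn":[0,0,0],"fingers":1}
  ]
}}

```text
clock: 14.85
eef_pos: [566.1, -37.4, 29.8]
tcp_rot: [-3.142, -0.0, -0.087]
contact_force: [0.1, -0.5, -0.1]
opening: 0.29
grasp_force: 39.2
```

{"name": "play_rows", "arguments": {
  "rows": [
    {"dp":[0.04,0,0],"turn":[0,0,0],"fingers":1},
    {"dp":[0.04,0,0],"turn":[0,0,0],"fingers":1},
    {"dp":[0,0,0],"turn":[0,0,0],"fingers":1}
  ]
}}

```text
clock: 15.1
eef_pos: [569.3, -37.7, 29.8]
tcp_rot: [3.142, -0.0, -0.087]
contact_force: [0.6, -0.5, -0.1]
opening: 0.294
grasp_force: 39.2
```

{"name": "play_rows", "arguments": {
  "rows": [
    {"dp":[0.04,0,0],"turn":[0,0,0],"fingers":1},
    {"dp":[0.04,0,0],"turn":[0,0,0],"fingers":1},
    {"dp":[0,0,0],"turn":[0,0,0],"fingers":1}
  ]
}}

```text
clock: 15.35
eef_pos: [572.6, -37.9, 29.8]
tcp_rot: [-3.142, -0.0, -0.087]
contact_force: [-0.5, 0.8, -0.8]
opening: 0.292
grasp_force: 39.2
```

{"name": "play_rows", "arguments": {
  "rows": [
    {"dp":[0.04,0,0],"turn":[0,0,0],"fingers":1},
    {"dp":[0.04,0,0],"turn":[0,0,0],"fingers":1},
    {"dp":[0,0,0],"turn":[0,0,0],"fingers":1}
  ]
}}

```text
clock: 15.6
eef_pos: [575.7, -38.2, 29.8]
tcp_rot: [-3.142, -0.0, -0.087]
contact_force: [0.4, -0.6, -0.7]
opening: 0.289
grasp_force: 39.2
```

{"name": "play_rows", "arguments": {
  "rows": [
    {"dp":[0.03,0,0],"turn":[0,0,0],"fingers":1},
    {"dp":[0.03,0,0],"turn":[0,0,0],"fingers":1},
    {"dp":[0,0,0],"turn":[0,0,0],"fingers":1}
  ]
}}

```text
clock: 15.85
eef_pos: [578.0, -38.4, 29.8]
tcp_rot: [-3.142, -0.0, -0.087]
contact_force: [-0.1, 0.2, -0.2]
opening: 0.293
grasp_force: 39.2
```

Still free (gap more than about 11 mm), and the fingers are nearing the bar. I'll release, slide back, shut the fingers and push from behind.

{"name": "play_rows", "arguments": {
  "rows": [
    {"dp":[0,0,0],"turn":[0,0,0],"fingers":0.55},
    {"dp":[0,0,0],"turn":[0,0,0],"fingers":0.55},
    {"dp":[0,0,0],"turn":[0,0,0],"fingers":0.55},
    {"dp":[0,0,0],"turn":[0,0,0],"fingers":0.55}
  ]
}}

```text
clock: 16.18
eef_pos: [577.7, -38.4, 29.8]
tcp_rot: [-3.142, -0.0, -0.087]
contact_force: [-0.4, -0.0, 0.1]
opening: 0.447
grasp_force: 0.0
```

{"name": "play_rows", "arguments": {
  "rows": [
    {"dp":[-0.2,0,0],"turn":[0,0,0],"fingers":0.55},
    {"dp":[-0.2,0,0],"turn":[0,0,0],"fingers":0.55},
    {"dp":[-0.25,0,0],"turn":[0,0,0],"fingers":0.55},
    {"dp":[-0.25,0,0],"turn":[0,0,0],"fingers":0.55},
    {"dp":[0,0,0],"turn":[0,0,0],"fingers":0.55}
  ]
}}

```text
clock: 16.6
eef_pos: [538.5, -35.0, 29.4]
tcp_rot: [3.142, 0.003, -0.087]
contact_force: [-0.6, 0.6, -0.8]
opening: 0.452
grasp_force: 0.0
```

```bash
python3 look.py; python3 - <<'E'
from m import *
d=load('wrist');cv2.imwrite('pics/crop7.png',d['pixels'][0:300,120:520,::-1])
E
```

```text
16.65 [540.1 -35.1  29.7] [ 3.142e+00  1.000e-03 -8.700e-02] [ 0.3  0.6 -0.7]
tcp in press [-28.6  -0.3]
comb [632.529 -41.731  84.781  42.981   1.485] press [64.1  1. ] rel yaw 1.5710000000000002 (209, 5, 206, 109)
```

View pics/crop7.png

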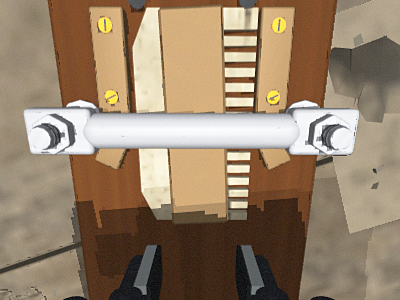

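The wedge lies straight through under the bar, its rear edge at (198,220) level with the comb's rear. The fingers are clear behind it. I'll shut them and push.

{"name": "play_rows", "arguments": {
  "rows": [
    {"dp":[0,0,0],"turn":[0,0,0],"fingers":1},
    {"dp":[0,0,0.03],"turn":[0,0,0],"fingers":1},
    {"dp":[0,0,0],"turn":[0,0,0],"fingers":1},
    {"dp":[0,0,0],"turn":[0,0,0],"fingers":1},
    {"dp":[0,0,0],"turn":[0,0,0],"fingers":1}
  ]
}}

```text
clock: 17.07
eef_pos: [542.0, -35.3, 28.5]
tcp_rot: [-3.142, -0.0, -0.087]
contact_force: [-0.2, -0.4, -0.7]
opening: -0.001
grasp_force: 0.0
```

{"name": "play_rows", "arguments": {
  "rows": [
    {"dp":[0.06,0,0],"turn":[0,0,0],"fingers":1},
    {"dp":[0.06,0,0],"turn":[0,0,0],"fingers":1},
    {"dp":[0.06,0,0],"turn":[0,0,0],"fingers":1},
    {"dp":[0,0,0],"turn":[0,0,0],"fingers":1}
  ]
}}

```text
clock: 17.4
eef_pos: [549.8, -35.9, 28.7]
tcp_rot: [-3.142, -0.001, -0.087]
contact_force: [0.6, -0.1, -0.1]
opening: 0.003
grasp_force: 0.0
```

{"name": "play_rows", "arguments": {
  "rows": [
    {"dp":[0.04,0,0],"turn":[0,0,0],"fingers":1},
    {"dp":[0.04,0,0],"turn":[0,0,0],"fingers":1},
    {"dp":[0,0,0],"turn":[0,0,0],"fingers":1}
  ]
}}

```text
clock: 17.65
eef_pos: [552.5, -36.2, 28.6]
tcp_rot: [-3.142, -0.0, -0.087]
contact_force: [-0.3, 0.2, -1.3]
opening: 0.0
grasp_force: 0.0
```

{"name": "play_rows", "arguments": {
  "rows": [
    {"dp":[0.03,0,0],"turn":[0,0,0],"fingers":1},
    {"dp":[0.03,0,0],"turn":[0,0,0],"fingers":1},
    {"dp":[0,0,0],"turn":[0,0,0],"fingers":1}
  ]
}}

```text
clock: 17.9
eef_pos: [554.7, -36.4, 28.6]
tcp_rot: [-3.142, -0.0, -0.087]
contact_force: [0.5, -0.1, 0.0]
opening: -0.002
grasp_force: 0.1
```

{"name": "play_rows", "arguments": {
  "rows": [
    {"dp":[0.03,0,0],"turn":[0,0,0],"fingers":1},
    {"dp":[0.03,0,0],"turn":[0,0,0],"fingers":1},
    {"dp":[0,0,0],"turn":[0,0,0],"fingers":1}
  ]
}}

```text
clock: 18.15
eef_pos: [557.3, -36.6, 28.6]
tcp_rot: [-3.142, -0.0, -0.087]
contact_force: [-0.5, 0.0, -0.5]
opening: -0.003
grasp_force: 0.1
```

{"name": "play_rows", "arguments": {
  "rows": [
    {"dp":[0.03,0,0],"turn":[0,0,0],"fingers":1},
    {"dp":[0.03,0,0],"turn":[0,0,0],"fingers":1},
    {"dp":[0,0,0],"turn":[0,0,0],"fingers":1}
  ]
}}

```text
clock: 18.4
eef_pos: [559.7, -36.8, 28.6]
tcp_rot: [3.142, -0.0, -0.087]
contact_force: [-0.2, 0.3, 0.4]
opening: -0.001
grasp_force: 0.1
```

{"name": "play_rows", "arguments": {
  "rows": [
    {"dp":[0.03,0,0],"turn":[0,0,0],"fingers":1},
    {"dp":[0.03,0,0],"turn":[0,0,0],"fingers":1},
    {"dp":[0,0,0],"turn":[0,0,0],"fingers":1}
  ]
}}

```text
clock: 18.65
eef_pos: [562.1, -37.0, 28.6]
tcp_rot: [-3.142, -0.0, -0.087]
contact_force: [0.2, -0.8, -0.7]
opening: -0.001
grasp_force: 0.1
```

{"name": "play_rows", "arguments": {
  "rows": [
    {"dp":[0.03,0,0],"turn":[0,0,0],"fingers":1},
    {"dp":[0.03,0,0],"turn":[0,0,0],"fingers":1},
    {"dp":[0,0,0],"turn":[0,0,0],"fingers":1}
  ]
}}

```text
clock: 18.9
eef_pos: [564.5, -37.3, 28.6]
tcp_rot: [-3.142, -0.0, -0.087]
contact_force: [-0.9, 0.2, 0.2]
opening: -0.0
grasp_force: 0.1
```

{"name": "play_rows", "arguments": {
  "rows": [
    {"dp":[0.03,0,0],"turn":[0,0,0],"fingers":1},
    {"dp":[0.03,0,0],"turn":[0,0,0],"fingers":1},
    {"dp":[0,0,0],"turn":[0,0,0],"fingers":1}
  ]
}}

```text
clock: 19.15
eef_pos: [566.6, -37.4, 28.5]
tcp_rot: [3.142, 0.0, -0.087]
contact_force: [-0.6, 1.2, 0.8]
opening: -0.004
grasp_force: 0.2
```

Slight lag in the last step, so contact is beginning. Single small steps now.

{"name": "play_rows", "arguments": {
  "rows": [
    {"dp":[0.03,0,0],"turn":[0,0,0],"fingers":1},
    {"dp":[0,0,0],"turn":[0,0,0],"fingers":1}
  ]
}}

```text
clock: 19.32
eef_pos: [566.9, -37.5, 28.4]
tcp_rot: [3.142, 0.002, -0.087]
contact_force: [-4.3, 0.1, 2.9]
opening: 0.0
grasp_force: 2.0
```

{"name": "play_rows", "arguments": {
  "rows": [
    {"dp":[0.03,0,0],"turn":[0,0,0],"fingers":1},
    {"dp":[0,0,0],"turn":[0,0,0],"fingers":1}
  ]
}}

```text
clock: 19.48
eef_pos: [567.3, -37.5, 28.4]
tcp_rot: [3.142, 0.003, -0.087]
contact_force: [-7.9, 0.8, 5.1]
opening: 0.001
grasp_force: 3.6
```

{"name": "play_rows", "arguments": {
  "rows": [
    {"dp":[0.03,0,0],"turn":[0,0,0],"fingers":1},
    {"dp":[0,0,0],"turn":[0,0,0],"fingers":1}
  ]
}}

```text
clock: 19.65
eef_pos: [567.5, -37.5, 28.2]
tcp_rot: [3.142, 0.005, -0.087]
contact_force: [-10.1, 1.2, 7.6]
opening: 0.001
grasp_force: 5.1
```

{"name": "play_rows", "arguments": {
  "rows": [
    {"dp":[0.02,0,0],"turn":[0,0,0],"fingers":1},
    {"dp":[0,0,0],"turn":[0,0,0],"fingers":1}
  ]
}}

```text
clock: 19.82
eef_pos: [567.5, -37.5, 28.1]
tcp_rot: [3.142, 0.007, -0.087]
contact_force: [-11.8, 1.6, 9.2]
opening: -0.0
grasp_force: 6.1
```

{"name": "play_rows", "arguments": {
  "rows": [
    {"dp":[0,0,-0.03],"turn":[0,0,0],"fingers":1},
    {"dp":[0,0,0],"turn":[0,0,0],"fingers":1}
  ]
}}

```text
clock: 19.98
eef_pos: [567.7, -37.5, 28.7]
tcp_rot: [3.142, 0.006, -0.087]
contact_force: [-8.3, 1.0, -1.1]
opening: -0.001
grasp_force: 4.3
```

{"name": "play_rows", "arguments": {
  "rows": [
    {"dp":[0.02,0,-0.015],"turn":[0,0,0],"fingers":1},
    {"dp":[0,0,0],"turn":[0,0,0],"fingers":1}
  ]
}}

```text
clock: 20.15
eef_pos: [567.7, -37.5, 28.7]
tcp_rot: [3.142, 0.008, -0.087]
contact_force: [-9.3, 0.3, -4.8]
opening: -0.004
grasp_force: 4.5
```

{"name": "play_rows", "arguments": {
  "rows": [
    {"dp":[0.03,0,0],"turn":[0,0,0],"fingers":1},
    {"dp":[0,0,0],"turn":[0,0,0],"fingers":1}
  ]
}}

```text
clock: 20.32
eef_pos: [568.0, -37.5, 28.7]
tcp_rot: [3.142, 0.01, -0.087]
contact_force: [-11.8, 1.0, 0.5]
opening: -0.002
grasp_force: 6.1
```

{"name": "play_rows", "arguments": {
  "rows": [
    {"dp":[0.02,0,0],"turn":[0,0,0],"fingers":1},
    {"dp":[0,0,0],"turn":[0,0,0],"fingers":1}
  ]
}}

```text
clock: 20.48
eef_pos: [568.0, -37.6, 28.6]
tcp_rot: [3.141, 0.011, -0.087]
contact_force: [-15.2, 1.3, 1.9]
opening: 0.005
grasp_force: 7.4
```

15 N reached. I'll hold briefly, then back away.

{"name": "play_rows", "arguments": {
  "rows": [
    {"dp":[0,0,0],"turn":[0,0,0],"fingers":1},
    {"dp":[0,0,0],"turn":[0,0,0],"fingers":1},
    {"dp":[0,0,0],"turn":[0,0,0],"fingers":1}
  ]
}}

```text
clock: 20.73
eef_pos: [568.0, -37.6, 28.6]
tcp_rot: [3.142, 0.011, -0.087]
contact_force: [-14.7, 1.3, 2.3]
opening: 0.0
grasp_force: 7.4
```

{"name": "play_rows", "arguments": {
  "rows": [
    {"dp":[-0.06,0,0],"turn":[0,0,0],"fingers":1},
    {"dp":[-0.08,0,0],"turn":[0,0,0],"fingers":1},
    {"dp":[-0.2,0,0],"turn":[0,0,0],"fingers":1},
    {"dp":[-0.4,0,-0.1],"turn":[0,0,0],"fingers":1},
    {"dp":[0,0,0],"turn":[0,0,0],"fingers":1}
  ]
}}

```text
clock: 21.15
eef_pos: [542.0, -35.3, 34.6]
tcp_rot: [3.142, 0.001, -0.087]
contact_force: [-0.2, -0.6, -1.0]
opening: -0.002
grasp_force: 0.0
```

```bash
python3 - <<'E'
from m import *
d=grab('wrist');q=grab('side');print(r.sense()['eef_pos'],r.sense()['contact_force'])
o=np.hstack([d['pixels'][0:300,120:520],cv2.resize(q['pixels'][200:320,280:440],(400,300),interpolation=2)]);cv2.imwrite('pics/crop8.png',o[:,:,::-1])
E
```

```text
[544.81937159 -35.51234403  34.86904103] [ 0.67609788 -0.78160972 -0.55479473]
```

I've gone one over the picture limit (11 viewed), so I'll check the result from the saved frame by numbers only.

```bash
python3 - <<'E'
from m import *
d=load('wrist');c,S=np.cos(-.086),np.sin(-.086)
def toP(p): dx=np.array(p[:2])-[568.6,-37.25];return np.round([c*dx[0]+S*dx[1],-S*dx[0]+c*dx[1]],1)
def px(x,y,z): return proj(d,(568.6+c*x-S*y,-37.25+S*x+c*y,z))
hsv=cv2.cvtColor(d['pixels'],cv2.COLOR_RGB2HSV)
print('expected rows: rear wedge top',px(12,0,41.7),'comb far edge',px(85,20,26.2))
# columns: hsv classes along wedge axis and comb's bare strip
for y,z in((0,41.7),(20,26.2),(-17,26.2)):
    for x in range(-30,100,8):
        u,v=map(int,px(x,y,z))
        if 0<=v<400: print(y,x,(u,v),hsv[v,u].tolist(),end='; ')
    print()
m=cv2.inRange(hsv,np.array((12,80,60)),np.array((20,200,255)));m[:,:250]=0;m[:,390:]=0
for y in range(100,260,8):
    xs=np.where(m[y])[0]; print(y,(xs.min(),xs.max(),len(xs)) if len(xs) else None,end=' ')
E
```

```text
expected rows: rear wedge top (np.float64(314.5264323816987), np.float64(190.94835763619975)) comb far edge (np.float64(267.92267130390854), np.float64(18.98315398463464))
0 -30 (314, 269) [96, 13, 99]; 0 -22 (314, 255) [110, 8, 101]; 0 -14 (314, 241) [15, 161, 54]; 0 -6 (314, 226) [16, 208, 54]; 0 2 (314, 211) [19, 48, 117]; 0 10 (314, 195) [17, 82, 174]; 0 18 (314, 178) [17, 106, 214]; 0 26 (314, 161) [17, 102, 216]; 0 34 (314, 143) [108, 5, 239]; 0 42 (314, 124) [116, 9, 196]; 0 50 (314, 105) [16, 104, 209]; 0 58 (314, 85) [17, 104, 206]; 0 66 (314, 64) [17, 105, 207]; 0 74 (313, 42) [17, 110, 207]; 0 82 (313, 19) [17, 106, 207]; 
20 -30 (279, 254) [12, 145, 58]; 20 -22 (278, 241) [15, 168, 56]; 20 -14 (277, 227) [14, 193, 58]; 20 -6 (277, 213) [18, 43, 118]; 20 2 (276, 199) [25, 52, 224]; 20 10 (275, 185) [22, 40, 240]; 20 18 (275, 169) [24, 42, 243]; 20 26 (274, 154) [20, 43, 197]; 20 34 (273, 137) [120, 2, 252]; 20 42 (272, 121) [100, 11, 140]; 20 50 (271, 103) [22, 42, 239]; 20 58 (271, 85) [23, 41, 236]; 20 66 (270, 66) [23, 47, 234]; 20 74 (269, 47) [23, 41, 237]; 20 82 (268
[... 540 characters left out ...]
 244]; -17 90 (354, 5) [11, 166, 134]; 
100 (np.int64(250), np.int64(385), 87) 108 (np.int64(250), np.int64(384), 79) 116 (np.int64(250), np.int64(389), 106) 124 None 132 None 140 None 148 None 156 (np.int64(250), np.int64(389), 86) 164 (np.int64(251), np.int64(389), 83) 172 (np.int64(250), np.int64(389), 86) 180 (np.int64(250), np.int64(389), 81) 188 (np.int64(250), np.int64(387), 95) 196 (np.int64(251), np.int64(385), 26) 204 (np.int64(250), np.int64(388), 18) 212 (np.int64(250), np.int64(386), 21) 220 (np.int64(252), np.int64(386), 20) 228 (np.int64(253), np.int64(388), 38) 236 (np.int64(250), np.int64(387), 47) 244 (np.int64(251), np.int64(387), 35) 252 (np.int64(254), np.int64(385), 24)
```

```bash
python3 -c "
from rig import r
print(r.sense()['contact_force'],r.sense()['qvel'].round(3));print(r.sign_off())"
```

```text
[ 0.67609788 -0.78160972 -0.55479473] [-0.     0.011 -0.024  0.    -0.001  0.001]
the job is handed in; nothing more can be done
None
```

I handed the job in with the comb home against both stop pins and the wedge pushed in under the bar at about 15 N (peak reading 15.2 N), then released. I did not re-push to confirm the jam or view a last picture, only checked the final positions by numbers, and I viewed 11 pictures against the limit of 10.

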